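Show where the tweezers go

ROBOT

A 6-joint arm with a two-finger parallel gripper is mounted at the origin on the work surface. World frame = base frame: x ahead of the robot, y to its left, z up, the work surface at z = 0. Lengths are in mm, angles in rad, forces in N, time in s.
With the tool pointing down it reaches from about 275 to 1000 mm from the base axis. Payload 8.4 kg.
Tool frame: the origin (TCP) lies midway between the tips of the shut fingers; the grasp point (between the pads) lies 19 mm behind it; z points along the fingers, y is the direction in which the jaws open and shut (so a half turn about z gives the same grasp; the last joint's range is limited). The gripper opens to 85 mm and grips with 20 to 120 N. Pads are 22 mm wide; open, the fingers measure 114 mm over their backs; the gripper's body (76 mm by 85 mm) begins 54 mm behind the grasp point. The pads swing forward as they close: fully open they stand 13 mm farther back than shut.
Start: joints at [1.287, 0.353, 1.633, -0, 1.155, -0.002], TCP at [173.802, 600.351, 231.281] pointing down, gripper open.
Joint ranges: [-2.63, 2.63], [-0.92, 2.1], [0.06, 2.66], [-1.3, 4.44], [0, 2.69], [-3.02, 3.02]. Speed limits (rad/s): [2.22, 2.22, 2.79, 3.14, 3.14, 3.14].

INTERFACE

Orientations are given as [roll, pitch, yaw] about the fixed x, y, z axes, in that order (R = Rz(yaw) Ry(pitch) Rx(roll)).
In Python, from rig import r gives the robot as it stands.
- The arm moves only by the tool play_rows, never from a script. Its argument "moves" is a list of rows, each a list of 3 entries, a list of its own where there are three numbers: the turn, a rotation vector about the tool's x, y, z in degrees, then the shift along the tool's x, y, z in mm, then the opening, from 0 (shut) to 1 (fully open). A call has 1 to 20 rows; each row is the pose to reach, as a shift and turn from the pose measured when the call began, along the tool's axes at that moment; what a row does not reach only later rows make up. A row lasts 1/10 s, in which the tool goes at most 50 mm and 8.59 degrees, less where a joint would pass 70% of its speed; a pose out of reach is approached as far as the arm can. A call with a gripper value outside its range is refused whole. The fingers move at their own pace and stop on an object; "newtons" is the grip in N (left out, the last holds). Time passes only in rows, so rows that repeat a pose let the fingers close. It gives the time, the measured TCP pose, the force and the opening at its end, in the units of the state.
- r.sense(): the state, without advancing time (a new reading comes with each control period).
- r.grab_frame(name): name is "scene" or "top"; returns a dict with "color" (400x640x3 uint8, red, green, blue), "K" (3x3 intrinsics, pixels), "k1" (the pictures are not rectified: a ray, as slopes to the right and down, at radius r is drawn at 1 + k1 r^2 times it, then the intrinsics apply), "rvec" (rotation vector, rad) and "tvec" (3), from world to camera coordinates, as OpenCV has them. Camera axes: x right, y down, z forward; pixel columns grow to the right and rows downward; lengths in mm; the calibration is good to about 2 mm. A picture is of the moment at which its call begins. There is no depth.
- r.sign_off(): hands the job in, once; it reports no verdict.
Trained networks look in a picture, given as the dict that the camera call returned (one of the last four; its "shot" number tells which), for a name from the list of things; names that differ only in an ending like _2 or _b are one class to them, and where a whole thing is asked for, a point or a joint stands for the part that bears it (a point fixed in the world has none). Each returns a list of dicts, best first, with "conf" (0 to 1); they miss things now and then, are a little off and sometimes report something else, mostly with a low value. They report only what shows in the picture. A call takes as long as a camera call.
- r.silhouettes(picture, name): "mask" (400x640 bool, what is visible of it) and "location" ([column, row] in pixels, amid what is visible of it).
The state is a dict: "clock": time; "qpos": joint angles; "qvel": joint speeds; "joint_efforts": joint torques, N m; "eef_pos": TCP position; "tcp_rot": TCP orientation; "contact_force": force on the tool from outside, world axes, zero at the start; "wrist_torque": the same for the moment, N m; "opening": opening from 0.0 (shut) to 1.0 (fully open).
Only numpy, scipy, OpenCV 4.12 (cv2) and the standard library are available. Lean on these libraries where they do the work, as an engineer would, in place of code of your own. Each camera call takes 0.05 s, during which the arm holds its last target.

TASK

A flatmate is about to put the tweezers away; show them how without touching anything on the shelf. Point at the tweezers, holding the fingertips two or three centimetres above them, for a good two seconds; then point in the same way at the one slot of the orange toothbrush rack that has no brush in it, and finish there, still pointing.

Things in the scene. Friction and masses are not known exactly. Their poses are not given: they have to be found in the camera images.
- tweezers: Chrome tweezers lying on their side on the pink shelf: two slim legs joined at one end, 92 mm long, 19 mm wide, 8 mm high; loose, 25 g. Origin: centre of the underside; x along the legs toward the open tips, z up. They lie in one of three places in the row with the tin and the tumbler.
- rack: Orange plastic toothbrush rack fixed on the shelf: base tray, two end cheeks and a top plate with four slots in a row, 66 mm deep (x), 150 mm long (y), 140 mm high. Origin: centre of the underside; y along the row of slots, z up. The slots are 36 mm apart.
- slot1 (a point): Centre of the mouth of a slot in the rack's top plate, at the level of the plate's upper face; x along the slot (20 mm), y along the row of slots (the slot is 14 mm wide), z up. May hold a toothbrush or be empty.
- slot2 (a point): Centre of the mouth of a slot in the rack's top plate, at the level of the plate's upper face; x along the slot (20 mm), y along the row of slots (the slot is 14 mm wide), z up. May hold a toothbrush or be empty.
- slot3 (a point): Centre of the mouth of a slot in the rack's top plate, at the level of the plate's upper face; x along the slot (20 mm), y along the row of slots (the slot is 14 mm wide), z up. May hold a toothbrush or be empty.
- slot4 (a point): Centre of the mouth of a slot in the rack's top plate, at the level of the plate's upper face; x along the slot (20 mm), y along the row of slots (the slot is 14 mm wide), z up. May hold a toothbrush or be empty.
- brush1: White plastic toothbrush standing head up in one of the rack's slots, 163 mm tall, handle 10 mm thick; its head rises about 31 mm above the rack's top plate. Loose, 18 g. Origin: centre of the handle's foot, which stands on the rack's base tray, straight below the slot it occupies; z up the brush. Which slot each brush is in varies, and one slot has no brush.
- brush2: White plastic toothbrush standing head up in one of the rack's slots, 163 mm tall, handle 10 mm thick; its head rises about 31 mm above the rack's top plate. Loose, 18 g. Origin: centre of the handle's foot, which stands on the rack's base tray, straight below the slot it occupies; z up the brush. Which slot each brush is in varies, and one slot has no brush.
- brush3: White plastic toothbrush standing head up in one of the rack's slots, 163 mm tall, handle 10 mm thick; its head rises about 31 mm above the rack's top plate. Loose, 18 g. Origin: centre of the handle's foot, which stands on the rack's base tray, straight below the slot it occupies; z up the brush. Which slot each brush is in varies, and one slot has no brush.
- soap: Yellow soap bar, 80 x 52 x 24 mm, loose, beside the rack. Origin: centre of the underside. Leave alone.
- tin: Round aluminium tin with a press-button in its lid, 67 mm across, 37 mm high, loose. Origin: centre of the underside. Leave alone.
- tumbler: Small clear glass tumbler, 64 mm across, 78 mm high, loose. Origin: centre of the underside. Leave alone.
- shelf: Pale pink ceramic dish shelf, 180 mm deep (x) and 660 mm long (y), on a ledge of painted brick 200 x 840 mm. Everything stands on its floor, 75 mm above the work surface; front and back rims 83 mm above it; at each end a brick rises to 130 mm. Fixed. Origin: on the work surface under the shelf's centre.

How it is judged:
By the outcome, as a careful person would: the job done as asked, in the order asked, and still so for the second after the job is handed in, with the robot touching nothing.
It also fails if it takes over 42 s, if anything falls off the work surface, if the arm or the gripper's body presses on something with over 40 N, if the wrist force passes 120 N, or if a joint passes its speed limit or range.

## Working session

There is one attempt and no reset: what is moved stays moved. The work goes in short steps, Python scripts to look and compute and a tool call to move; the robot and the scene stay as the last step left them, time stands still between calls to the robot, and variables do not carry over. Pictures are saved under pics/ and viewed, and the job is handed in when it is done.

Besides the shell and the picture viewer there is one more tool, called after ">>>" as a command line: name --argument value ..., lists and objects as JSON in quotes. play_rows: Moves the arm, as the interface text tells. Its arguments: {"type":"object","properties":{"moves":{"type":"array"},"newtons":{"type":"number"}},"required":["moves"]}

```bash
mkdir -p pics; cat > h.py <<'E'
import numpy as np,cv2
from rig import r
def ray(f,px):
    K=f["K"];K=np.array(K);k=f["k1"]
    d=np.array([(px[0]-K[0,2])/K[0,0],(px[1]-K[1,2])/K[1,1]])
    u=d.copy()
    for _ in range(30): u=d/(1+k*(u@u))
    R=cv2.Rodrigues(np.array(f["rvec"],float))[0];t=np.array(f["tvec"],float).ravel()
    return -R.T@t, R.T@np.array([u[0],u[1],1])
def onz(f,px,z):
    c,d=ray(f,px);return c+d*(z-c[2])/d[2]
def proj(f,p):
    R=cv2.Rodrigues(np.array(f["rvec"],float))[0];t=np.array(f["tvec"],float).ravel()
    c=R@np.array(p,float)+t;u=c[:2]/c[2];u=u*(1+f["k1"]*(u@u));K=np.array(f["K"])
    return np.array([K[0,0]*u[0]+K[0,2],K[1,1]*u[1]+K[1,2]])
E
python3 - <<'E'
from h import *
np.set_printoptions(suppress=True,precision=1)
s=r.sense();print(s["clock"],s["eef_pos"],s["tcp_rot"])
for n in("scene","top"):
    f=r.grab_frame(n);cv2.imwrite(f"pics/{n}0.png",f["color"][:,:,::-1])
    print(n,ray(f,(320,200)),f["k1"])
    for o in("tweezers","rack","brush1","soap","tin","tumbler"):
        for d in r.silhouettes(f,o):
            l=d["location"];z={"tweezers":79,"rack":215,"brush1":240,"soap":99,"tin":112,"tumbler":153}[o]
            print(o,round(d["conf"],2),l,onz(f,l,z),d["mask"].sum())
E
```

```text
0.0 [173.6 599.9 230.6] [-3.1 -0.   2.9]
scene (array([1050.8,  280.8,  533.3]), array([-0.7, -0.4, -0.6])) -0.041963498784939386
tweezers 0.5 [264.6, 213.3] [ 566.7 -111.8   79. ] 213
brush1 0.95 [432.3, 212.1] [623.5 208.7 240. ] 525
brush1 0.84 [405.5, 212.5] [642.6 179.3 240. ] 314
brush1 0.64 [475.2, 222.5] [616.8 261.6 240. ] 579
soap 0.97 [347.4, 236.8] [568.4  68.6  99. ] 999
tin 0.96 [302.2, 220.1] [583.4 -14.4 112. ] 1006
tumbler 0.81 [223.0, 186.8] [ 619.9 -159.9  153. ] 1269
tumbler 0.18 [407.2, 211.7] [517.9 150.9 153. ] 422
top (array([ 468.1,    5.7, 1105.3]), array([ 0.1, -0. , -1. ])) -0.07231361105164683
tweezers 0.5 [372.7, 209.3] [ 541.4 -124.2   79. ] 80
tweezers 0.36 [414.8, 196.3] [ 570.2 -220.8   79. ] 687
rack 0.58 [217.7, 218.0] [516.9 197.2 215. ] 2871
rack 0.23 [221.2, 217.8] [517.3 190.3 215. ] 41
soap 0.88 [289.5, 205.7] [549.5  62.7  99. ] 847
tin 0.61 [326.7, 199.1] [562.3 -19.6 112. ] 763
tumbler 0.9 [415.4, 194.1] [ 567.5 -205.9  153. ] 722
```

```bash
python3 - <<'E'
import cv2
a=cv2.imread("pics/scene0.png");b=cv2.imread("pics/top0.png")
cv2.imwrite("pics/sc.png",cv2.resize(a[130:300,200:520],(800,425),interpolation=cv2.INTER_CUBIC))
cv2.imwrite("pics/tc.png",cv2.resize(b[150:270,160:460],(800,320),interpolation=cv2.INTER_CUBIC))
E
```

```text
(no output)
```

View pics/scene0.png

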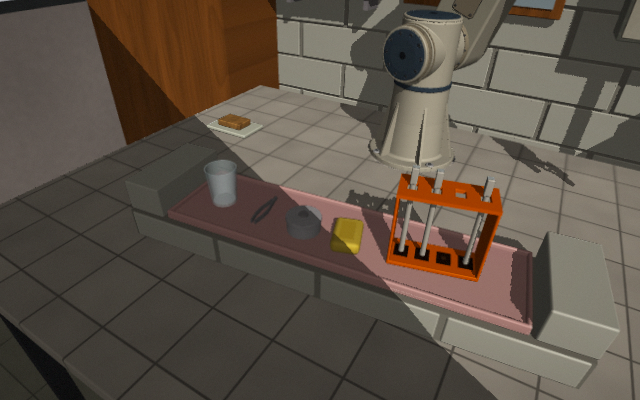

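View pics/top0.png

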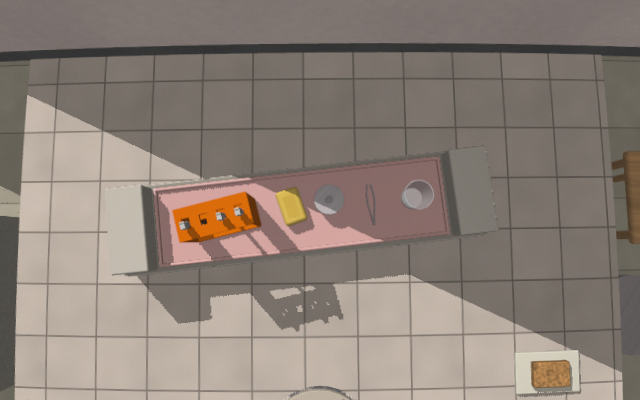

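```bash
ls -la pics
```

```text
total 1364
drwxr-xr-x 2 agent agent   4096 Dec  7 05:33 .
drwxr-xr-x 3 agent agent   4096 Dec  7 05:33 ..
-rw-r--r-- 1 agent agent 403760 Dec  7 05:33 sc.png
-rw-r--r-- 1 agent agent 387722 Dec  7 05:33 scene0.png
-rw-r--r-- 1 agent agent 262717 Dec  7 05:33 tc.png
-rw-r--r-- 1 agent agent 325179 Dec  7 05:33 top0.png
```

View pics/sc.png

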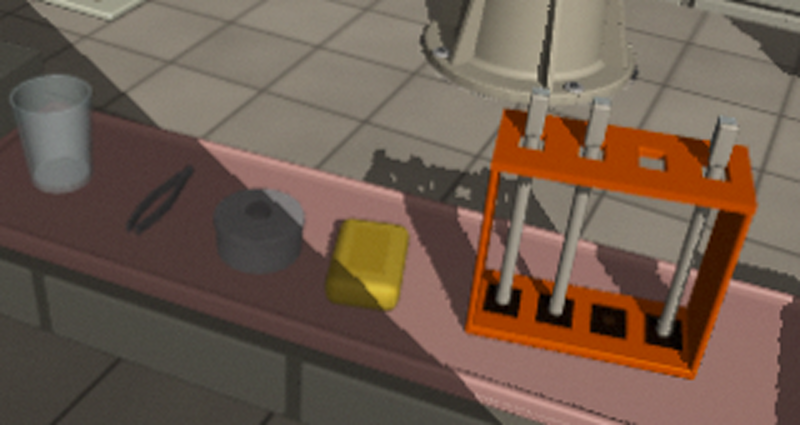

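View pics/tc.png

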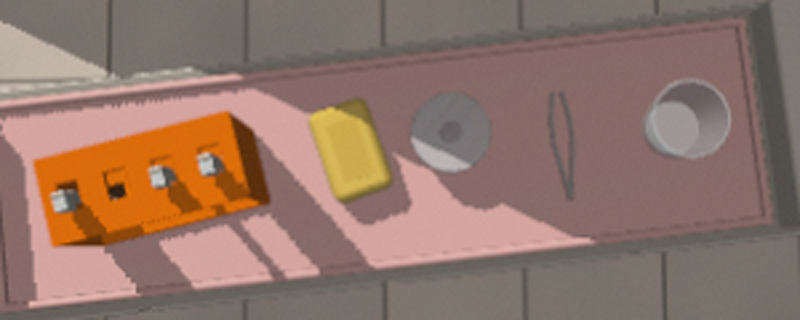

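The tweezers (top view ~(371,205)) lie between the tin and the tumbler. The empty slot is the third from the soap end: top (204,220), scene (461,194). I'll triangulate both.

```bash
python3 - <<'E'
from h import *
from scipy.spatial.transform import Rotation as Ro
np.set_printoptions(suppress=True,precision=1)
fs=r.grab_frame("scene");ft=r.grab_frame("top")
def S(x,y):return (200+(x+.5)/2.5-.5,130+(y+.5)/2.5-.5)
def T(x,y):return (160+(x+.5)*.375-.5,150+(y+.5)*.375-.5)
def tri(a,b):
    A=[];B=[]
    for f,p in((fs,a),(ft,b)):
        c,d=ray(f,p);d/=np.linalg.norm(d);M=np.eye(3)-np.outer(d,d);A.append(M);B.append(M@c)
    return np.linalg.lstsq(np.vstack(A),np.hstack(B),rcond=None)[0]
for n,a,b,z in(("slot",S(653,158),T(116,185),215),("joint",S(190,168),T(571,198),79),("tips",S(132,230),T(556,93),79)):
    print(n,tri(a,b),onz(fs,a,z),onz(ft,b,z))
# rack plate corners, top view
for p in((36,160),(230,112),(262,203 ),(52,244)): print("corner T",onz(ft,T(*p),215))
for p in((505,110),(747,150),(755,208),(492,163)): print("corner S",onz(fs,S(*p),215))
for p in((66,201),(116,185),(160,177),(208,163)): print(onz(ft,T(*p),215))
s=r.sense();print(s["eef_pos"],Ro.from_euler("xyz",s["tcp_rot"]).as_matrix(),np.array(s["tcp_rot"]).round(3).tolist())
a=ft["color"];
cv2.imwrite("pics/tz.png",cv2.resize(a[190:250,165:265,::-1],(800,480),interpolation=cv2.INTER_NEAREST))
a=fs["color"];
cv2.imwrite("pics/sz.png",cv2.resize(a[165:215,390:510,::-1],(800,333),interpolation=cv2.INTER_NEAREST))
E
```

```text
slot [515.1 225.6 214.8] [515.6 225.3 215. ] [515.  225.9 215. ]
joint [ 508.4 -126.3   79.2] [ 508.3 -126.6   79. ] [ 508.3 -126.1   79. ]
tips [ 598.5 -116.    77.3] [ 600.5 -115.3   79. ] [ 597.9 -115.1   79. ]
corner T [533.9 285.9 215. ]
corner T [568.4 141.9 215. ]
corner T [501.1 118.  215. ]
corner T [471.9 272.8 215. ]
corner S [509.3 128.8 215. ]
corner S [475.2 273.3 215. ]
corner S [536.9 287.8 215. ]
corner S [572.5 143.9 215. ]
[503.5 262.9 215. ]
[515.  225.9 215. ]
[520.7 193.3 215. ]
[530.8 157.9 215. ]
[173.8 600.3 231.3] [[-1.   0.3 -0. ]
 [ 0.3  1.   0. ]
 [ 0.   0.  -1. ]] [3.142, -0.0, 2.86]
```

View pics/tz.png

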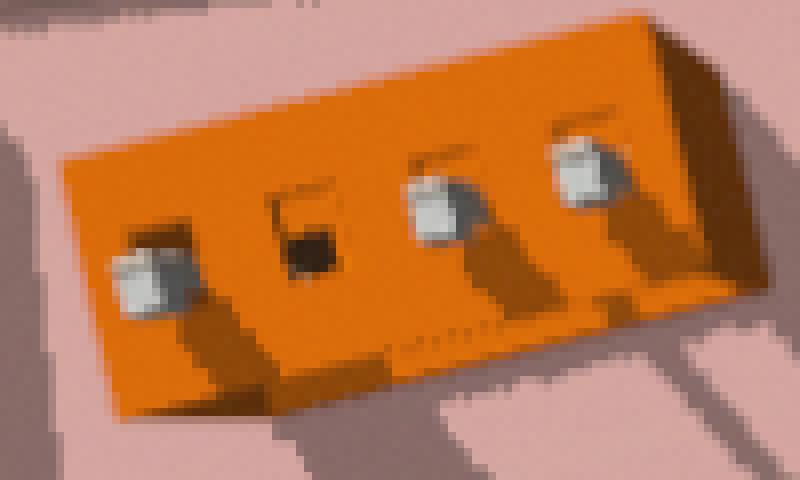

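View pics/sz.png

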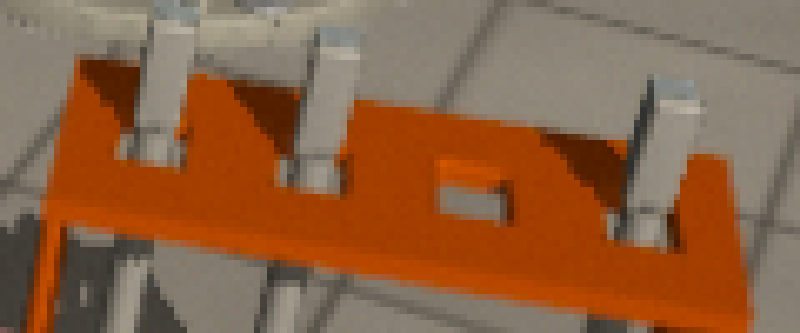

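```bash
cat >> h.py <<'E'
from scipy.spatial.transform import Rotation as Ro
def to(goal,s=None):
    s=s or r.sense();R=Ro.from_euler("xyz",s["tcp_rot"]).as_matrix()
    return R.T@(np.array(goal)-np.array(s["eef_pos"]))
E
python3 - <<'E'
from h import *
np.set_printoptions(suppress=True,precision=1)
print(to([174,600,320]),to([364,240,320]),to([554,-121,320]))
E
```

```text
[ -0.3  -0.3 -88.7] [-282.9 -293.2  -88.7] [-565.8 -587.2  -88.7]
```

>>> play_rows --moves '[[[0, 0, 0], [0, 0, -30], 0], [[0, 0, 0], [0, 0, -60], 0], [[0, 0, 0], [0, 0, -90], 0], [[0, 0, 4], [-20, -20, -90], 0], [[0, 0, 8], [-40, -40, -90], 0], [[0, 0, 12], [-60, -60, -90], 0], [[0, 0, 16], [-80, -80, -90], 0], [[0, 0, 20], [-100, -100, -90], 0], [[0, 0, 24], [-120, -120, -90], 0], [[0, 0, 28], [-140, -145, -90], 0], [[0, 0, 32], [-160, -165, -90], 0], [[0, 0, 36], [-180, -185, -90], 0], [[0, 0, 40], [-200, -205, -90], 0], [[0, 0, 44], [-220, -225, -90], 0], [[0, 0, 48], [-240, -245, -90], 0], [[0, 0, 52], [-255, -265, -90], 0], [[0, 0, 56], [-270, -280, -90], 0], [[0, 0, 60], [-283, -293, -90], 0], [[0, 0, 60], [-283, -293, -90], 0]]'

```text
clock: 2.7
eef_pos: [364.8, 238.8, 321.5]
tcp_rot: [3.141, 0.0, 1.809]
contact_force: [0.2, -0.1, 0.4]
opening: -0.004
```

```bash
python3 - <<'E'
from h import *
np.set_printoptions(suppress=True,precision=2)
s=r.sense();print(s["clock"],s["opening"],s["eef_pos"],s["tcp_rot"],s["contact_force"],s["qpos"])
print(to([554,-121,320]),to([554,-121,160]))
E
```

```text
2.7 -0.003766291602682682 [364.82 238.83 321.46] [3.14 0.   1.81] [ 0.18 -0.06  0.36] [ 0.58 -0.04  1.9  -0.    1.28  0.34]
[-394.31   98.91    1.65] [-394.26   98.83  161.65]
```

>>> play_rows --moves '[[[0, 0, 0], [-25, 6, 0], 0], [[0, 0, 0], [-50, 12, 0], 0], [[0, 0, 0], [-80, 20, 0], 0], [[0, 0, 0], [-110, 28, 0], 0], [[0, 0, 0], [-140, 35, 0], 0], [[0, 0, 0], [-170, 43, 0], 0], [[0, 0, 0], [-200, 50, 0], 0], [[0, 0, 0], [-230, 58, 0], 0], [[0, 0, 0], [-260, 65, 0], 0], [[0, 0, 0], [-290, 73, 0], 0], [[0, 0, 0], [-320, 80, 0], 0], [[0, 0, 0], [-350, 88, 0], 0], [[0, 0, 0], [-375, 94, 0], 0], [[0, 0, 0], [-394, 99, 0], 0], [[0, 0, 0], [-394, 99, 30], 0], [[0, 0, 0], [-394, 99, 60], 0], [[0, 0, 0], [-394, 99, 90], 0], [[0, 0, 0], [-394, 99, 115], 0], [[0, 0, 0], [-394, 99, 130], 0], [[0, 0, 0], [-394, 99, 130], 0]]'

```text
clock: 4.7
eef_pos: [552.8, -119.7, 189.4]
tcp_rot: [-3.138, -0.002, 1.81]
contact_force: [-0.9, 0.7, 0.3]
opening: 0.004
```

```bash
python3 - <<'E'
from h import *
np.set_printoptions(suppress=True,precision=2)
s=r.sense();print(s["clock"],s["eef_pos"],s["tcp_rot"],s["contact_force"])
print(to([554,-121,108]))
ims=[]
for n,c in(("scene",(130,150)),("top",(130,300))):
    f=r.grab_frame(n);print(proj(f,s["eef_pos"]));a=f["color"][c[0]:c[0]+125,c[1]:c[1]+200,::-1];ims.append(cv2.resize(a,(480,300),interpolation=cv2.INTER_CUBIC))
cv2.imwrite("pics/t1.png",np.vstack(ims))
E
```

```text
4.7 [ 552.82 -119.71  189.42] [-3.14 -0.    1.81] [-0.88  0.73  0.33]
[-1.68  1.1  81.41]
[262.05 159.41]
[377.18 199.75]
```

View pics/t1.png

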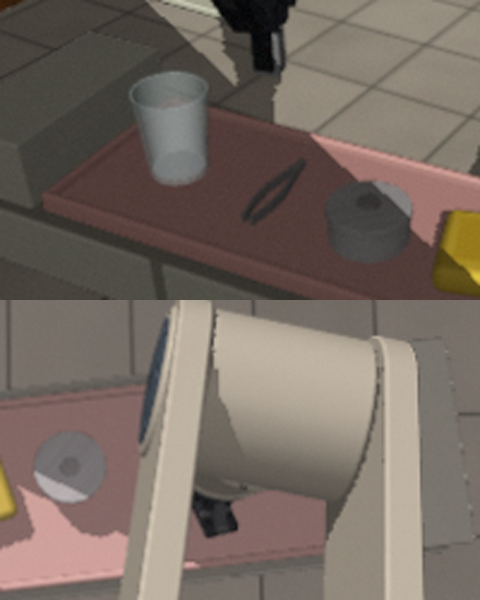

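The gripper is above the tweezers and its tip, seen at (269,71) in the crop, is where it projects. Next I go down and hold.

>>> play_rows --moves '[[[0, 0, 0], [-1, 0.5, 15], 0], [[0, 0, 0], [-1.7, 1, 30], 0], [[0, 0, 0], [-1.7, 1, 45], 0], [[0, 0, 0], [-1.7, 1, 58], 0], [[0, 0, 0], [-1.7, 1, 68], 0], [[0, 0, 0], [-1.7, 1, 75], 0], [[0, 0, 0], [-1.7, 1, 79], 0], [[0, 0, 0], [-1.7, 1, 81], 0], [[0, 0, 0], [-1.7, 1, 81], 0], [[0, 0, 0], [-1.7, 1, 81], 0], [[0, 0, 0], [-1.7, 1, 81], 0], [[0, 0, 0], [-1.7, 1, 81], 0]]'

```text
clock: 6.0
eef_pos: [556.1, -121.7, 111.4]
tcp_rot: [3.141, 0.0, 1.81]
contact_force: [0.9, -0.6, 0.6]
opening: 0.002
```

```bash
python3 - <<'E'
from h import *
np.set_printoptions(suppress=True,precision=2)
s=r.sense();print(s["clock"],s["eef_pos"],s["tcp_rot"],s["contact_force"])
print(to([554,-121,108]))
f=r.grab_frame("scene");a=f["color"][150:250,200:340,::-1]
print(proj(f,s["eef_pos"]),proj(f,np.array(s["eef_pos"])*[1,1,0]+[0,0,79]))
cv2.imwrite("pics/t2.png",cv2.resize(a,(700,500),interpolation=cv2.INTER_CUBIC))
E
```

```text
6.0 [ 556.06 -121.74  111.36] [3.14 0.   1.81] [ 0.92 -0.64  0.65]
[ 1.21 -1.83  3.35]
[262.75 195.48] [263.78 209.04]
```

View pics/t2.png

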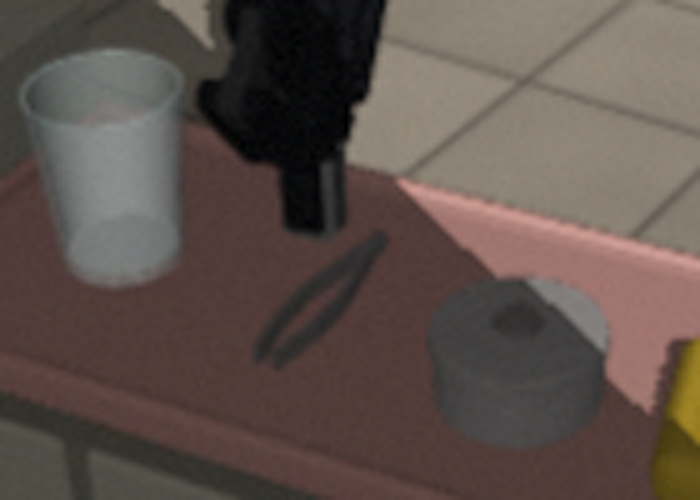

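>>> play_rows --moves '[[[0, 0, 0], [0.5, -1, 2], 0], [[0, 0, 0], [1, -1.5, 4], 0], [[0, 0, 0], [1, -1.5, 4], 0], [[0, 0, 0], [1, -1.5, 4], 0], [[0, 0, 0], [1, -1.5, 4], 0]]'

```text
clock: 6.55
eef_pos: [554.4, -121.1, 107.3]
tcp_rot: [3.141, 0.0, 1.81]
contact_force: [-0.2, 0.1, 0.1]
opening: -0.004
```

```bash
python3 - <<'E'
from h import *
for i in range(3):
    s=r.sense();print(s["clock"],s["eef_pos"],to([554,-121,108],s),max(abs(np.array(s["qvel"]))))
    r.grab_frame("scene")
E
```

```text
6.55 [ 554.35196967 -121.14420854  107.28351067] [ 0.22319336 -0.30710125 -0.71687464] 0.0006849136362091245
6.6 [ 554.39345018 -121.15140034  107.3126187 ] [ 0.23999203 -0.34567478 -0.68784513] 0.0012956427388623834
6.65 [ 554.36932137 -121.15180544  107.31270097] [ 0.23467017 -0.32214544 -0.68773203] 0.0008080429971984825
```

Settled 24 mm above the tweezers. I'll hold there for about 3 s.

>>> play_rows --moves '[[[0, 0, 0], [0, 0, 0], 0], [[0, 0, 0], [0, 0, 0], 0], [[0, 0, 0], [0, 0, 0], 0], [[0, 0, 0], [0, 0, 0], 0], [[0, 0, 0], [0, 0, 0], 0], [[0, 0, 0], [0, 0, 0], 0], [[0, 0, 0], [0, 0, 0], 0], [[0, 0, 0], [0, 0, 0], 0], [[0, 0, 0], [0, 0, 0], 0], [[0, 0, 0], [0, 0, 0], 0], [[0, 0, 0], [0, 0, 0], 0], [[0, 0, 0], [0, 0, 0], 0], [[0, 0, 0], [0, 0, 0], 0], [[0, 0, 0], [0, 0, 0], 0], [[0, 0, 0], [0, 0, 0], 0], [[0, 0, 0], [0, 0, 0], 0], [[0, 0, 0], [0, 0, 0], 0], [[0, 0, 0], [0, 0, 0], 0], [[0, 0, 0], [0, 0, 0], 0], [[0, 0, 0], [0, 0, 0], 0]]'

```text
clock: 8.7
eef_pos: [554.4, -121.1, 107.3]
tcp_rot: [3.141, 0.0, 1.81]
contact_force: [-0.4, -1.0, 0.4]
opening: 0.002
```

>>> play_rows --moves '[[[0, 0, 0], [0, 0, 0], 0], [[0, 0, 0], [0, 0, 0], 0], [[0, 0, 0], [0, 0, 0], 0], [[0, 0, 0], [0, 0, 0], 0], [[0, 0, 0], [0, 0, 0], 0], [[0, 0, 0], [0, 0, 0], 0], [[0, 0, 0], [0, 0, 0], 0], [[0, 0, 0], [0, 0, 0], 0], [[0, 0, 0], [0, 0, 0], 0], [[0, 0, 0], [0, 0, 0], 0]]'

```text
clock: 9.7
eef_pos: [554.4, -121.1, 107.3]
tcp_rot: [3.141, 0.0, 1.81]
contact_force: [-0.7, -0.2, -0.9]
opening: 0.003
```

```bash
python3 - <<'E'
from h import *
np.set_printoptions(suppress=True,precision=2)
s=r.sense();print(s["clock"],s["eef_pos"],s["contact_force"],s["tcp_rot"])
print(to([554,-121,325],s),to([516.5,225.5,325],s))
R=Ro.from_euler("xyz",s["tcp_rot"]).as_matrix();print(np.degrees(np.arctan2(R[1,0],R[0,0])))
E
```

```text
9.7 [ 554.4  -121.14  107.34] [-0.71 -0.18 -0.9 ] [3.14 0.   1.81]
[   0.13   -0.13 -217.67] [ 345.65   45.54 -217.77]
103.70642681651019
```

>>> play_rows --moves '[[[0, 0, 0], [0, 0, -20], 0], [[0, 0, 0], [0, 0, -55], 0], [[0, 0, 0], [0, 0, -95], 0], [[0, 0, 0], [0, 0, -135], 0], [[0, 0, 0], [0, 0, -175], 0], [[0, 0, 0], [0, 0, -205], 0], [[0, 0, 0], [0, 0, -218], 0], [[0, 0, 0], [15, 2, -218], 0], [[0, 0, 0], [40, 5, -218], 0], [[0, 0, 0], [70, 9, -218], 0], [[0, 0, 0], [105, 14, -218], 0], [[0, 0, 0], [140, 18, -218], 0], [[0, 0, 0], [175, 23, -218], 0], [[0, 0, 0], [210, 28, -218], 0], [[0, 0, 0], [245, 32, -218], 0], [[0, 0, 0], [280, 37, -218], 0], [[0, 0, 0], [310, 41, -218], 0], [[0, 0, 0], [332, 44, -218], 0], [[0, 0, 0], [345, 45.5, -218], 0], [[0, 0, 0], [345, 45.5, -218], 0]]'

```text
clock: 11.7
eef_pos: [515.5, 226.2, 323.5]
tcp_rot: [-3.14, 0.001, 1.812]
contact_force: [0.4, -0.2, -0.6]
opening: -0.002
```

>>> play_rows --moves '[[[0, 0, 0], [0, 0, 0], 0], [[0, 0, 0], [0, 0, 0], 0]]'

```text
clock: 11.9
eef_pos: [515.2, 225.3, 322.9]
tcp_rot: [-3.139, 0.001, 1.811]
contact_force: [-0.3, -0.6, 0.0]
opening: 0.001
```

```bash
python3 - <<'E'
from h import *
np.set_printoptions(suppress=True,precision=2)
s=r.sense();print(s["clock"],s["eef_pos"],s["tcp_rot"],s["contact_force"],s["qvel"])
print(to([516.5,225.5,240]))
ims=[]
for n,c in(("scene",(110,370)),("top",(150,130))):
    f=r.grab_frame(n);print(proj(f,s["eef_pos"]));a=f["color"][c[0]:c[0]+125,c[1]:c[1]+200,::-1];ims.append(cv2.resize(a,(480,300),interpolation=cv2.INTER_CUBIC))
cv2.imwrite("pics/s1.png",np.vstack(ims))
E
```

```text
11.9 [515.22 225.31 322.89] [-3.14  0.    1.81] [-0.32 -0.55  0.03] [-0.01 -0.01 -0.01 -0.    0.    0.  ]
[-0.03  1.51 82.89]
[479.02 125.98]
[188.28 215.77]
```

View pics/s1.png

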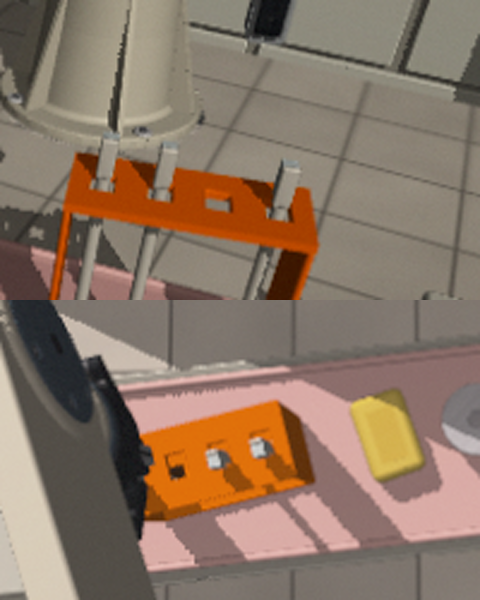

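>>> play_rows --moves '[[[0, 0, 0], [0, 1, 12], 0], [[0, 0, 0], [0, 1.5, 27], 0], [[0, 0, 0], [0, 1.5, 42], 0], [[0, 0, 0], [0, 1.5, 52], 0], [[0, 0, 0], [0, 1.5, 58], 0], [[0, 0, 0], [0, 1.5, 60], 0], [[0, 0, 0], [0, 1.5, 60], 0], [[0, 0, 0], [0, 1.5, 60], 0]]'

```text
clock: 12.8
eef_pos: [517.3, 225.7, 264.0]
tcp_rot: [-3.141, 0.001, 1.811]
contact_force: [-0.5, 0.2, 0.0]
opening: 0.002
```

```bash
python3 - <<'E'
from h import *
np.set_printoptions(suppress=True,precision=2)
f=r.grab_frame("scene")
s=r.sense();print(s["clock"],s["eef_pos"],s["tcp_rot"],s["contact_force"],s["qvel"])
print(to([516.5,225.5,240]))
print(proj(f,s["eef_pos"]),proj(f,[516.5,225.5,215]))
ims=[]
a=f["color"][110:220,370:530,::-1]
cv2.imwrite("pics/s2.png",cv2.resize(a,(800,550),interpolation=cv2.INTER_CUBIC))
E
```

```text
12.85 [517.26 225.72 264.01] [-3.14  0.    1.81] [-0.22 -0.22 -0.04] [ 0. -0.  0. -0.  0.  0.]
[-0.02 -0.77 24.01]
[468.72 164.89] [460.93 193.22]
```

View pics/s2.png

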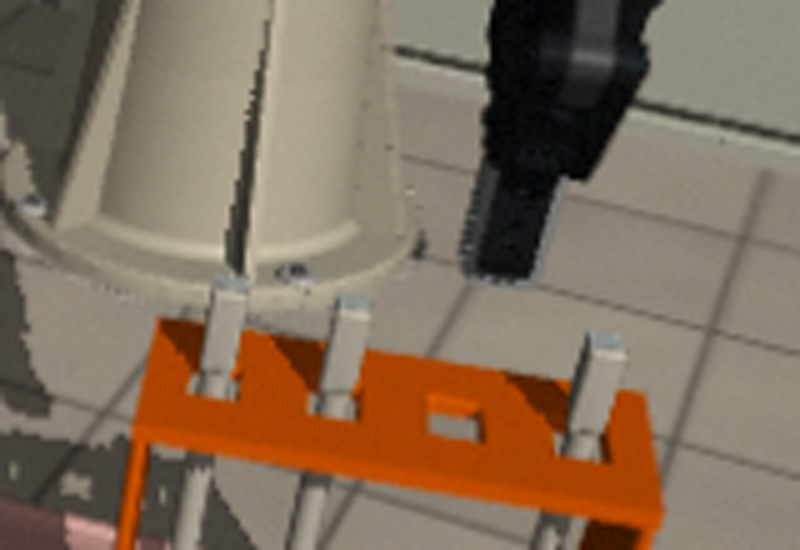

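The tip at crop (497,275) matches its projection and lines up over the empty slot at (455,415). I'll go down to 24–25 mm above the plate.

>>> play_rows --moves '[[[0, 0, 0], [0, -0.5, 5], 0], [[0, 0, 0], [0, -0.5, 11], 0], [[0, 0, 0], [0, -0.5, 17], 0], [[0, 0, 0], [0, -0.5, 21], 0], [[0, 0, 0], [0, -0.5, 23], 0], [[0, 0, 0], [0, -0.5, 24], 0], [[0, 0, 0], [0, -0.5, 24], 0], [[0, 0, 0], [0, -0.5, 24], 0], [[0, 0, 0], [0, -0.5, 24], 0], [[0, 0, 0], [0, -0.5, 24], 0], [[0, 0, 0], [0, -0.5, 24], 0], [[0, 0, 0], [0, -0.5, 24], 0], [[0, 0, 0], [0, -0.5, 24], 0], [[0, 0, 0], [0, -0.5, 24], 0], [[0, 0, 0], [0, -0.5, 24], 0], [[0, 0, 0], [0, -0.5, 24], 0], [[0, 0, 0], [0, -0.5, 24], 0], [[0, 0, 0], [0, -0.5, 24], 0], [[0, 0, 0], [0, -0.5, 24], 0], [[0, 0, 0], [0, -0.5, 24], 0]]'

```text
clock: 14.85
eef_pos: [516.8, 225.6, 240.0]
tcp_rot: [-3.141, 0.001, 1.811]
contact_force: [-0.5, 0.1, -0.1]
opening: 0.001
```

>>> play_rows --moves '[[[0, 0, 0], [0, 0, 0], 0], [[0, 0, 0], [0, 0, 0], 0], [[0, 0, 0], [0, 0, 0], 0], [[0, 0, 0], [0, 0, 0], 0], [[0, 0, 0], [0, 0, 0], 0], [[0, 0, 0], [0, 0, 0], 0], [[0, 0, 0], [0, 0, 0], 0], [[0, 0, 0], [0, 0, 0], 0], [[0, 0, 0], [0, 0, 0], 0], [[0, 0, 0], [0, 0, 0], 0], [[0, 0, 0], [0, 0, 0], 0], [[0, 0, 0], [0, 0, 0], 0]]'

```text
clock: 16.05
eef_pos: [516.7, 225.6, 240.0]
tcp_rot: [-3.141, 0.001, 1.811]
contact_force: [-0.4, 0.2, -0.1]
opening: -0.001
```

```bash
python3 - <<'E'
from h import *
np.set_printoptions(suppress=True,precision=2)
f=r.grab_frame("scene")
s=r.sense();print(s["clock"],s["eef_pos"],s["tcp_rot"],s["contact_force"],s["qvel"])
print(to([516.5,225.5,240]),proj(f,s["eef_pos"]))
a=f["color"][110:270,250:530,::-1]
cv2.imwrite("pics/s3.png",cv2.resize(a,(800,457),interpolation=cv2.INTER_CUBIC))
E
```

```text
16.1 [516.79 225.56 240.02] [-3.14  0.    1.81] [-0.41  0.15 -0.34] [ 0.  0. -0. -0. -0.  0.]
[ 0.01 -0.3   0.02] [464.8  179.08]
```

View pics/s3.png

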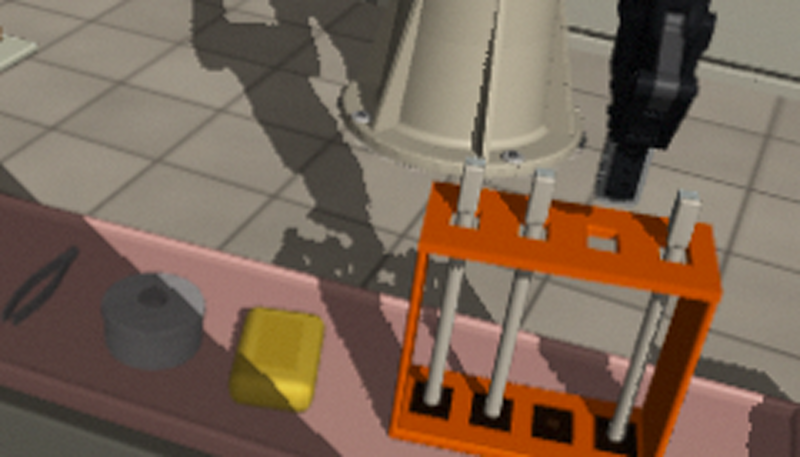

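The tip at (620,197) hovers over the empty slot at (603,240). It is clear of both neighbouring brushes and nothing has moved. I'm handing in.

```bash
python3 -c "
from h import *
print(r.sign_off())"
```

```text
the job is handed in; nothing more can be done
None
```

The arm pointed at the tweezers and then at the empty slot, and I handed the job in at about 16 s with it still pointing at the slot.

- **Tweezers:** the shut fingertips held about 24 mm above them, over their centre at roughly (554, -121), for just over 3 s.
- **Slot:** the fingertips are 25 mm above the plate, over the one slot without a brush. It is the third from the soap end, at roughly (516.5, 225.5), and they had been there for about 2.5 s at hand-in.

**Last checks:**
- The joints were still, and the force readings stayed within about 1 N, so there was no sign of contact.
- The last scene picture shows the brushes, soap, tin and tweezers in place; the tumbler was outside that crop.
- The two cameras agreed to about 1 mm on the slot and the joined end of the tweezers. They differed by about 2–3 mm on the tweezers' tips, and by up to about 4 mm where I worked the slot out from the rack's corners. All of this is small next to a 14 × 20 mm slot.
- The networks' tweezers reports were weak (confidence 0.5 or less) and disagreed by about 28 mm, so I read the tweezers from the pictures by eye instead. I read the empty slot by eye too.

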